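# Test-spin the bench polisher under its dust hood

## Task

The hand polisher clamped on its board has a fresh disc and needs a test spin. First slide its dust hood along the rails over the disc until it is fully home against its stops; then flip the sprung lock-off lever on the paddle switch forward (towards the disc) and, keeping it from springing back, squeeze the paddle fully down against the tool's body, hold it for two seconds and let go so that paddle and lever spring back out. Do not knock the other things about.

Things in the scene. Friction and masses are not known exactly. Their poses are not given: they have to be found in the camera images.
- polisher: Fixed plywood board 430 x 170 x 20 mm with a hand polisher (grey body 50 mm thick, top at z 90 mm) clamped along it, paddle up. Origin on the table surface, z up; +x runs along the tool, forward, from the black rear cap to the disc (75 mm, facing up, at x 20 mm). Board: x -245 to +185, y -85 to +85 mm. Two dark stop blocks (top z 70 mm) at x -33, y +-54 mm.
- hood (a joint): Slide of the dust hood on the board's rails, m: 0 = fully home against the stops, over the disc (goes no further); grows as the hood stands further forward (polisher +x), to 0.095. Starts at 0.045 to 0.09; stays where left; 2 N friction. Push it backward (polisher -x) to close it.
- fin_top (a point): Middle of the top edge of the upright aluminium fin on the hood's roof: 12 mm thick (polisher x), 60 mm wide (y), 36 mm high, top at z 162 mm; flat roof round it at z 126 mm. Grey sheet hood: 100 mm long (x, 50 either side of the fin), 112 mm wide, open towards the tool, black pipe stub on its far end. With the hood home the fin is at polisher x 25 mm.
- lock_lever (a joint): Lock-off lever, rad: 0 = locked, standing up, leaning 0.2 rad backward; grows as its tip goes forward (polisher +x) and down; stop at 1.4. A light spring (0.6 N at the tip, 1.3 N at the stop) returns it when let go. Below about 0.5 it blocks the paddle (which then sinks only 0.02 to 0.04 rad); beyond 0.7 the paddle is free. A pressed paddle may trap it partly forward.
- lever_tip (a point): Middle of the lever's top end, 37 mm from its pivot (moves with it). Grey plastic stalk 11 mm wide (y), 5 mm thick, with a thumb tab 22 mm wide and 12 mm high at the top.
- lever_pivot (a point): The lever's pivot with the paddle out (fixed point): polisher x -136, y 0, z 102 mm, 70 mm ahead of the paddle's hinge. The paddle's top is 3 mm above it here and level with it 30 mm further back. Fingertips set down behind the lever and moved forward just over the paddle tip it over; with their front face 10 mm past the pivot it is at about 1.1 rad, and they can press straight down.
- paddle (a joint): Black paddle switch, rad: 0 = out (sprung), grows as it is pressed down, to its stop at 0.11 (against the body). At the lever's pivot the spring asks 2.6 N to begin and 8 N fully down, after 7.7 mm of travel; at the nose half the force and twice the travel.
- paddle_nose (a point): Middle of the top of the paddle's free front end when out (fixed point): polisher x -66, z 112 mm. The paddle is a black bar 140 mm long, 34 mm wide, on top of the tool, hinged at its rear (x -205, z 91 mm), rising 0.11 rad towards this nose, which sinks 15 mm when fully pressed.
- compound_jar: Loose bystander, to be left where it is: amber glass jar, 56 mm across, 55 mm high, beside the board; origin under its centre.
- bench_block: Loose bystander, to be left where it is: steel block 70 x 70 x 22 mm beside the board; origin under its centre.
- burnisher: Loose bystander, to be left where it is: wooden-handled steel tool about 155 mm long and 22 mm thick, lying beside the board; origin under its brass collar.
- ring_clamp: Loose bystander, to be left where it is: wooden ring clamp 90 x 24 x 20 mm, lying on the board beside the tool's body; origin under its centre.
- spanner: Loose bystander, to be left where it is: flat spanner 110 mm long, lying on the board on the other side of the tool's body.
- brass_brush: Loose bystander, to be left where it is: brush 110 x 28 x 20 mm, lying beside the board, on the robot's side; origin under its centre.

How it is judged:
By the outcome, as a careful person would: the job done as asked, in the order asked, and still so for the second after the job is handed in, with the robot touching nothing.
It also fails if it takes over 48 s, if anything falls off the work surface, if the arm or the gripper's body presses on something with over 40 N, if the wrist force passes 120 N, or if a joint passes its speed limit or range.

## Robot

A 6-joint arm with a two-finger parallel gripper is mounted at the origin on the work surface. World frame = base frame: x ahead of the robot, y to its left, z up, the work surface at z = 0. Lengths are in m, angles in rad, forces in N, time in s.
With the tool pointing down it reaches from about 0.275 to 1 m from the base axis. Payload 8.4 kg.
Tool frame: the origin (TCP) lies between the finger pads; the fingertips stand 14 mm ahead of it and the grasp point (between the pads) lies 5 mm behind it; y points along the fingers, z is the direction in which the jaws open and shut, and the axes are right-handed (so a half turn about y gives the same grasp; the last joint's range is limited). The gripper opens to 85 mm and grips with 20 to 120 N. Pads are 22 mm wide; open, the fingers measure 114 mm over their backs; the gripper's body (76 mm by 85 mm) begins 54 mm behind the grasp point. The pads swing forward as they close: fully open they stand 13 mm farther back than shut.
Start: joints at [1.347, 0.353, 1.633, -0, 1.155, -0.002], TCP at [0.137, 0.61, 0.245] pointing down, gripper open.
Joint ranges: [-2.63, 2.63], [-0.92, 2.1], [0.06, 2.66], [-1.3, 4.44], [0, 2.69], [-3.02, 3.02]. Speed limits (rad/s): [2.22, 2.22, 2.79, 3.14, 3.14, 3.14].

## Interface

Orientations are given as a rotation vector (axis times angle).
In Python, from workcell import readout, capture, camera_info, order gives the robot as it stands. The module is installed in compiled form; this text tells all that it offers.
- The arm moves only by the tool drive_tool, never from a script. Its argument "deltas" is a list of rows, each a list of 3 entries, a list of its own where there are three numbers: the shift along the tool's x, y, z in mm, then the turn, a rotation vector about the tool's x, y, z in degrees, then the closure, from -1 (fully open) to 1 (shut), so that 0 is half open. A call has 1 to 10 rows; each row is the pose to reach, as a shift and turn from the pose commanded when the call began, along the tool's axes at that moment; what a row does not reach only later rows make up. A row lasts 1/10 s, in which the tool goes at most 50 mm and 8.59 degrees, less where a joint would pass 70% of its speed; a pose out of reach is approached as far as the arm can. A call with a gripper value outside its range is refused whole. The fingers move at their own pace and stop on an object; "grip_force" is the grip in N (left out, the last holds). Time passes only in rows, so rows that repeat a pose let the fingers close. It gives the time, the measured TCP pose, the force and the opening at its end, in the units of the state.
- readout.get_state(): the state, without advancing time (a new reading comes with each control period).
- capture(name): name is "scene" or "top" or "wrist"; returns (picture, depth): 420x560x3 uint8, red, green, blue; 420x560 float32, m along the optical axis (not along the pixel's ray), 0 where there is no reading.
- camera_info(name): a dict with "intrinsics" (3x3 intrinsics, pixels), "extrinsics" (4x4, takes a point from camera to world coordinates); the wrist camera has in their place "T_tool_cam" (4x4, takes a point from camera to tool coordinates, whose origin is the TCP and whose axes are the tool frame's). Camera axes: x right, y down, z forward; pixel columns grow to the right and rows downward; lengths in m; the calibration is good to about 2 mm. A picture is of the moment at which its call begins: read the wrist's pose just before it. camera_info takes no time and is no camera call.
- order.sign_off(): hands the job in, once; it reports no verdict.
The state is a dict: "time_s": time; "joints": joint angles; "joint_velocities": joint speeds; "effort": joint torques, N m; "tcp_pos": TCP position; "eef_rot": TCP orientation; "force": force on the tool from outside, world axes, zero at the start; "torque": the same for the moment, N m; "opening": opening from 0.0 (shut) to 1.0 (fully open).
Only numpy, scipy, OpenCV 4.12 (cv2) and the standard library are available. Lean on these libraries where they do the work, as an engineer would, in place of code of your own. Each camera call takes 0.05 s, during which the arm holds its last target.

## Working session

There is one attempt and no reset: what is moved stays moved. The work goes in short steps, Python scripts to look and compute and a tool call to move; the robot and the scene stay as the last step left them, time stands still between calls to the robot, and variables do not carry over. Pictures are saved under pics/ and viewed, and the job is handed in when it is done.

Besides the shell and the picture viewer there is one more tool, called after "Request:" by a JSON object that holds its "name" and its "arguments". drive_tool: Moves the arm, as the interface text tells. Its arguments: {"type":"object","properties":{"deltas":{"type":"array"},"grip_force":{"type":"number"}},"required":["deltas"]}

```bash
mkdir -p pics; python3 - <<'E'
from workcell import readout, capture, camera_info
import cv2,numpy as np
s=readout.get_state(); print({k:np.round(v,4).tolist() for k,v in s.items()})
for n in ["scene","top"]:
    p,d=capture(n); cv2.imwrite(f"pics/{n}0.png",p[:,:,::-1]); np.savez(f"{n}0.npz",p=p,d=d)
    print(n,{k:np.round(v,4).tolist() for k,v in camera_info(n).items() if k in("intrinsics","extrinsics")})
print(camera_info("wrist"))
E
```

```text
{'time_s': 0.0, 'joints': [1.3466, 0.3536, 1.6341, -0.0, 1.1552, -0.0024], 'joint_velocities': [0.0008, -0.0007, -0.0016, -0.0018, -0.0004, 0.0009], 'effort': [0.0013, -60.527, -34.2062, 0.0001, 0.0096, -0.0], 'tcp_pos': [0.1374, 0.6092, 0.2446], 'eef_rot': [-1.5652, 0.1742, -0.174], 'force': [0.2733, -0.7758, 0.0588], 'torque': [-0.0034, -0.0014, -0.005], 'opening': 0.9993}
scene {'intrinsics': [[464.8764, 0.0, 281.9714], [0.0, 464.8764, 205.0542], [0.0, 0.0, 1.0]], 'extrinsics': [[0.7285, 0.406, -0.5518, 1.0606], [0.685, -0.4353, 0.5842, -0.4911], [-0.003, -0.8036, -0.5952, 0.6476], [0.0, 0.0, 0.0, 1.0]]}
top {'intrinsics': [[537.82, 0.0, 280.8506], [0.0, 537.82, 217.6487], [0.0, 0.0, 1.0]], 'extrinsics': [[0.0132, -0.9873, 0.1581, 0.4114], [-0.9999, -0.0147, -0.008, 0.0517], [0.0102, -0.158, -0.9874, 1.1054], [0.0, 0.0, 0.0, 1.0]]}
{'intrinsics': array([[330.81198317,   0.        , 278.17130199],
       [  0.        , 330.81198317, 210.84084161],
       [  0.        ,   0.        ,   1.        ]]), 'T_tool_cam': array([[-7.18874149e-04,  9.54263624e-01,  2.98965583e-01,
        -7.53795288e-02],
       [-3.20918435e-04, -2.98965865e-01,  9.54263752e-01,
        -1.27841330e-01],
       [ 9.99999690e-01,  5.90051976e-04,  5.21159620e-04,
        -7.66818430e-04],
       [ 0.00000000e+00,  0.00000000e+00,  0.00000000e+00,
         1.00000000e+00]])}
```

View pics/scene0.png

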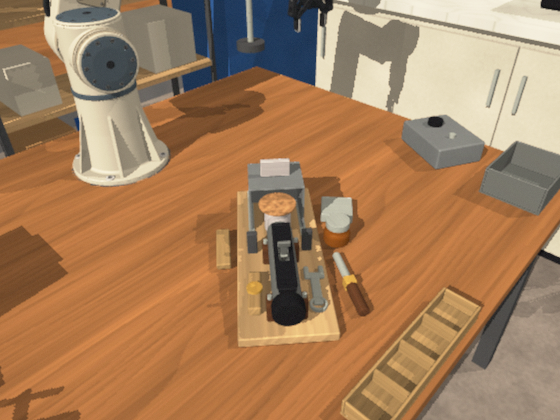

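View pics/top0.png

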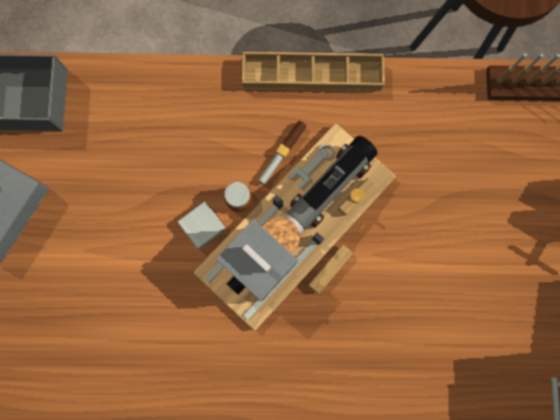

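```bash
cat > h.py <<'E'
import numpy as np
from workcell import camera_info
def cloud(n,d,T=None):
    ci=camera_info(n);K=ci["intrinsics"]
    if T is None:T=np.array(ci["extrinsics"])
    v,u=np.indices(d.shape);P=np.stack([(u-K[0,2])/K[0,0]*d,(v-K[1,2])/K[1,1]*d,d],-1)
    W=P@T[:3,:3].T+T[:3,3]; W[d==0]=np.nan
    return W
E
python3 - <<'E'
from h import *
import cv2
for n in["top","scene"]:
    z=np.load(f"{n}0.npz");W=cloud(n,z["d"])
    X,Y,Z=W[...,0],W[...,1],W[...,2]
    print(n,"table z",np.nanmedian(Z[(X>.2)&(X<.7)&(abs(Y)<.4)]))
    if n=="top":
        print("corners",[np.round(W[v,u],4).tolist() for u,v in[(337,128),(392,177),(256,326),(199,270),(257,257)]])
    R=(X>.15)&(X<.75)&(abs(Y)<.35)
    m=R&(Z>.012)&(Z<.13)
    # board-level
    mb=R&(Z>.016)&(Z<.024)
    k,l,st,c=cv2.connectedComponentsWithStats(mb.astype(np.uint8))
    for i in range(1,k):
        if st[i,4]>60: print("b",st[i],W[l==i].mean(0).round(3))
    f=R&(Z>.154)&(Z<.17)
    P=W[f]; print("fin",len(P),P.mean(0).round(4),np.linalg.svd(P[:,:2]-P[:,:2].mean(0),full_matrices=False)[2][0] if len(P) else 0)
    q=R&(Z>.12)&(Z<.132);P=W[q];print("roof",len(P),P.mean(0).round(4)); 
    if len(P): print(cv2.minAreaRect((P[:,:2]*1000).astype(np.float32)))
    P=W[R&(Z>.015)&(Z<.025)]
    print(cv2.minAreaRect((P[:,:2]*1000).astype(np.float32)))
E
python3 - <<'E'
import cv2
p=cv2.imread('pics/top0.png')[110:340,170:410]
cv2.imwrite('pics/topz.png',cv2.resize(p,None,fx=2.6,fy=2.6,interpolation=cv2.INTER_CUBIC))
E
```

```text
top table z 0.0011935803612064255
corners [[0.7782, -0.0728, 0.0189], [0.6732, -0.1857, 0.0233], [0.3673, 0.0892, 0.0186], [0.4761, 0.2056, 0.0221], [0.4918, 0.0849, 0.1639]]
b [259 140  36  43 335] [0.71  0.053 0.02 ]
b [ 193  141  202  189 7398] [0.555 0.017 0.02 ]
b [178 202  47  46 912] [0.568 0.205 0.022]
b [308 245  44  49 696] [ 0.482 -0.057  0.02 ]
fin 238 [0.4913 0.0874 0.1622] [-0.67139423 -0.74110039]
roof 3122 [0.4919 0.0864 0.1265]
((555.6318359375, 29.964401245117188), (112.0909194946289, 271.85113525390625), 48.01499938964844)
((579.8472290039062, 17.307159423828125), (291.4569091796875, 447.80517578125), 38.90904998779297)
scene table z -0.0005568933519411456
b [ 237  188   97  155 5816] [ 0.608 -0.033  0.019]
b [320 197  32  21 543] [0.571 0.204 0.021]
b [216 229  14  38 482] [ 0.488 -0.062  0.019]
b [323 231  27  12  84] [0.64  0.115 0.02 ]
b [333 253  24  41 273] [0.717 0.048 0.019]
fin 163 [0.4951 0.0848 0.1591] [0.66613158 0.74583424]
roof 1213 [0.5079 0.0721 0.1253]
((558.9293823242188, 26.709945678710938), (111.68859100341797, 278.34857177734375), 47.80391311645508)
((581.7490234375, 15.298995971679688), (289.059326171875, 450.3763732910156), 38.59360885620117)
```

View pics/topz.png

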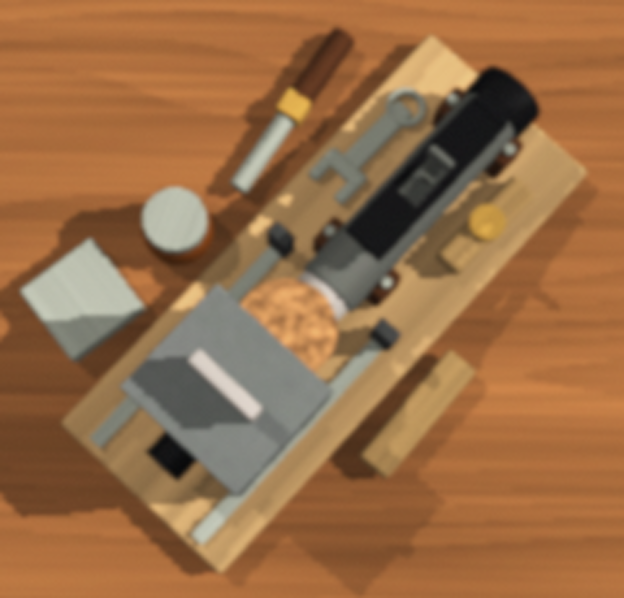

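```bash
python3 - <<'E'
from h import *
import cv2
for n in["top","scene"]:
    z=np.load(f"{n}0.npz");W=cloud(n,z["d"])
    X,Y,Z=W[...,0],W[...,1],W[...,2]
    R=(X>.15)&(X<.8)&(abs(Y)<.35)
    mb=R&(Z>.014)&(Z<.026)
    mb=cv2.morphologyEx(mb.astype(np.uint8),cv2.MORPH_OPEN,np.ones((2,2)))
    k,l,st,c=cv2.connectedComponentsWithStats(mb)
    i=1+np.argmax(st[1:,4]);P=W[l==i]
    r=cv2.minAreaRect((P[:,:2]*1000).astype(np.float32));print(n,r,cv2.boxPoints(r).round(1).tolist())
    # fin & roof direction
    f=(l*0==0)&R&(Z>.152)&(Z<.172);P=W[f]
    print(cv2.minAreaRect((P[:,:2]*1000).astype(np.float32)))
    q=R&(Z>.120)&(Z<.132)&(X<.58)&(Y>.0);k,l,st,c=cv2.connectedComponentsWithStats(q.astype(np.uint8));i=1+np.argmax(st[1:,4]);P=W[l==i]
    print('roof',cv2.minAreaRect((P[:,:2]*1000).astype(np.float32)))
    th=np.arctan2(.74,-.67)
    # paddle/tool cloud: line of points z>.085 away from hood
    q=R&(Z>.085)&(Z<.15)&(X>.57);P=W[q]
    print('tool',len(P),P.mean(0),cv2.minAreaRect((P[:,:2]*1000).astype(np.float32)),P[P[:,2]>.125].mean(0))
E
```

```text
top ((353.4605712890625, 82.53338623046875), (0.0, 4.633087158203125), 0.0) [[353.5, 84.80000305175781], [353.5, 80.19999694824219], [353.5, 80.19999694824219], [353.5, 84.80000305175781]]
((491.49652099609375, 87.40341186523438), (59.8441162109375, 11.977974891662598), 48.09886932373047)
roof ((491.728515625, 87.47186279296875), (112.1024398803711, 99.87892150878906), 47.97864532470703)
tool 1910 [ 0.64921914 -0.05445174  0.10089367] ((639.2967529296875, -42.142974853515625), (50.30118942260742, 248.33602905273438), 44.485939025878906) [ 0.65710554 -0.06165986  0.13570711]
scene ((571.0735473632812, 21.027664184570312), (170.31558227539062, 452.8251953125), 47.549503326416016) [[346.5, 111.0], [680.7000122070312, -194.60000610351562], [795.5999755859375, -69.0], [461.5, 236.6999969482422]]
((493.8526306152344, 86.24468994140625), (57.939815521240234, 15.672295570373535), 50.11807632446289)
roof ((493.9359130859375, 85.63434600830078), (111.68859100341797, 102.8921890258789), 47.80391311645508)
tool 1769 [ 0.66939051 -0.07226197  0.10133793] ((641.6620483398438, -42.62812805175781), (45.51264572143555, 251.13059997558594), 44.38942337036133) [ 0.66000193 -0.06466346  0.13363818]
```

```bash
python3 - <<'E'
from h import *
import cv2
for n in["top","scene"]:
    z=np.load(f"{n}0.npz");W=cloud(n,z["d"])
    ex=np.array([-np.cos(np.radians(42)),np.sin(np.radians(42))]);ey=np.array([-ex[1],ex[0]])
    L=np.stack([(W[...,:2]-[.4915,.0874])@ex,(W[...,:2]-[.4915,.0874])@ey,W[...,2]],-1)
    m=(L[...,2]>.015)&(L[...,2]<.025)&(abs(L[...,1])<.12)&(L[...,0]>-.45)&(L[...,0]<.2)
    P=L[m]
    for a in (0,1):
        h,e=np.histogram(P[:,a],bins=np.arange(-.45,.2,.002)); 
        nz=np.where(h>8)[0]; print(n,a,e[nz[0]],e[nz[-1]+1], [(round(e[i],3),int(h[i])) for i in list(nz[:8])+list(nz[-8:])])
    # profile along center line y~0
    m=(abs(L[...,1])<.004)&(L[...,2]>.05)
    P=L[m]; P=P[np.argsort(P[:,0])]
    for b in np.arange(-.33,.06,.006):
        q=P[(P[:,0]>=b)&(P[:,0]<b+.006)]
        if len(q): print(round(b,3),q[:,2].min().round(4),q[:,2].max().round(4),end=' | ')
    print()
    # tool lateral centre
    m=(L[...,2]>.085)&(L[...,2]<.115)&(L[...,0]<-.08)&(L[...,0]>-.33);P=L[m]
    for b in np.arange(-.3,-.1,.03):
        q=P[(P[:,0]>=b)&(P[:,0]<b+.03)]
        if len(q): print(b.round(3),q[:,1].min().round(4),q[:,1].max().round(4),end=' | ')
    m=(L[...,2]>.116)&(L[...,2]<.15)&(L[...,0]<-.08);P=L[m];print('\nlever',P.mean(0),P.min(0),P.max(0))
E
```

```text
top 0 -0.3259999999999999 0.10400000000000048 [(np.float64(-0.326), 41), (np.float64(-0.324), 43), (np.float64(-0.322), 51), (np.float64(-0.32), 42), (np.float64(-0.318), 56), (np.float64(-0.316), 47), (np.float64(-0.314), 47), (np.float64(-0.312), 44), (np.float64(0.088), 74), (np.float64(0.09), 81), (np.float64(0.092), 85), (np.float64(0.094), 75), (np.float64(0.096), 86), (np.float64(0.098), 86), (np.float64(0.1), 79), (np.float64(0.102), 42)]
top 1 -0.11999999999999972 0.1200000000000005 [(np.float64(-0.12), 86), (np.float64(-0.118), 75), (np.float64(-0.116), 73), (np.float64(-0.114), 61), (np.float64(-0.112), 54), (np.float64(-0.11), 45), (np.float64(-0.108), 29), (np.float64(-0.106), 23), (np.float64(0.104), 51), (np.float64(0.106), 54), (np.float64(0.108), 54), (np.float64(0.11), 52), (np.float64(0.112), 54), (np.float64(0.114), 49), (np.float64(0.116), 55), (np.float64(0.118), 53)]
-0.324 0.0887 0.0935 | -0.318 0.0898 0.0944 | -0.312 0.0883 0.0943 | -0.306 0.0912 0.0961 | -0.3 0.0906 0.0987 | -0.294 0.0947 0.1024 | -0.288 0.0968 0.1028 | -0.282 0.0953 0.1012 | -0.276 0.0979 0
[... 3119 characters left out ...]
1 | -0.09 0.0973 0.0999 | -0.084 0.0966 0.0985 | -0.078 0.0964 0.0991 | -0.072 0.097 0.0996 | -0.066 0.0965 0.0989 | -0.06 0.0973 0.0986 | -0.054 0.0964 0.1272 | -0.048 0.0974 0.1263 | -0.042 0.0973 0.1261 | -0.036 0.0981 0.1264 | -0.03 0.0964 0.1276 | -0.024 0.1245 0.1265 | -0.018 0.1244 0.1271 | -0.012 0.1232 0.1619 | -0.006 0.1254 0.1617 | 0.0 0.1601 0.1616 | 0.036 0.0524 0.0524 | 0.042 0.0507 0.0532 | 
-0.3 -0.0166 0.0168 | -0.27 -0.017 0.0169 | -0.24 -0.017 0.0169 | -0.21 -0.0169 0.0168 | -0.18 -0.0171 0.0168 | -0.15 -0.0156 0.0157 | -0.12 -0.0249 0.0241 | 
lever [-2.26465621e-01  1.83985583e-04  1.30681043e-01] [-0.23002697 -0.0101215   0.11622004] [-0.22140754  0.01038687  0.13886767]
```

```bash
cat >> h.py <<'E'
from scipy.spatial.transform import Rotation as Ro
ang=np.radians(138.0); EX=np.array([np.cos(ang),np.sin(ang),0]);EY=np.array([-EX[1],EX[0],0])
O=np.array([.4915,.0874,0])-0.082*EX
RP=np.stack([EX,EY,[0,0,1]],1)
def w(p): return O+RP@np.array(p)
def topol(p): return RP.T@(np.array(p)-O)
def rep(s,tgt=None):
    R=Ro.from_rotvec(s["eef_rot"]).as_matrix();p=np.array(s["tcp_pos"])
    print("t",round(s["time_s"],2),"pol mm",(topol(p)*1000).round(1),"F pol",(RP.T@np.array(s["force"])).round(2),"tool axes in pol\n",(RP.T@R).round(4),"open",s["opening"])
    if tgt is not None: print("delta tool mm",((R.T@(w(tgt)-p))*1000).round(1))
E
python3 - <<'E'
from h import *
from workcell import readout
s=readout.get_state();rep(s)
R=Ro.from_rotvec(s["eef_rot"]).as_matrix()
print(R.round(3),O)
# target options: tool y=-z; tool x = ±EX / ±EY
for nm,tx in dict(px=EX,mx=-EX,py=EY,my=-EY).items():
    ty=np.array([0,0,-1.]);T=np.stack([tx,ty,np.cross(tx,ty)],1)
    print(nm,"turn tool deg",np.degrees(Ro.from_matrix(R.T@T).as_rotvec()).round(2))
print("to above",R.T@(w([.12,0,.245])-s["tcp_pos"])*1000)
E
```

```text
t 0.1 pol mm [ 694.4 -150.9  244.6] F pol [-0.8   0.08  0.48] tool axes in pol
 [[-8.721e-01 -6.000e-04  4.893e-01]
 [-4.893e-01  1.100e-03 -8.721e-01]
 [-0.000e+00 -1.000e+00 -1.300e-03]] open 1.0053155932215845
[[ 0.976 -0.     0.22 ]
 [-0.22  -0.001  0.976]
 [-0.    -1.    -0.001]] [0.55243788 0.03253129 0.        ]
px turn tool deg [ 2.0000e-02 -1.5071e+02 -9.0000e-02]
mx turn tool deg [7.000e-02 2.929e+01 2.000e-02]
py turn tool deg [4.0000e-02 1.1929e+02 7.0000e-02]
my turn tool deg [ 6.000e-02 -6.071e+01 -4.000e-02]
to above [ 4.27088783e+02  1.32058631e-01 -4.12611791e+02]
```

Request:
{"name": "drive_tool", "arguments": {"deltas": [[[20,0,-20],[0,2,0],1],[[54,0,-52],[0,5,0],1],[[88,0,-85],[0,8,0],1],[[122,0,-118],[0,11,0],1],[[156,0,-151],[0,14,0],1],[[190,0,-184],[0,17,0],1],[[224,0,-216],[0,20,0],1],[[258,0,-249],[0,23,0],1],[[292,0,-282],[0,26,0],1],[[326,0,-315],[0,29.3,0],1]], "grip_force": 60}}

```text
time_s: 1.1
tcp_pos: [0.3867, 0.2289, 0.2453]
eef_rot: [-1.493, 0.575, -0.575]
force: [0.1, 1.2, 0.1]
opening: -0.003
```

```bash
python3 - <<'E'
from h import *
from workcell import readout
rep(readout.get_state(),[.12,0,.245])
E
```

```text
t 1.1 pol mm [254.5 -35.1 245.3] F pol [ 0.69 -0.96  0.15] tool axes in pol
 [[-1.0e+00  0.0e+00 -2.1e-03]
 [ 2.1e-03 -1.0e-04 -1.0e+00]
 [-0.0e+00 -1.0e+00  1.0e-04]] open -0.0034802980473418073
delta tool mm [134.6   0.3 -34.8]
```

Request:
{"name": "drive_tool", "arguments": {"deltas": [[[35,0,-10],[0,0,0],1],[[70,0,-20],[0,0,0],1],[[105,0,-30],[0,0,0],1],[[130,0,-34],[0,0,0],1],[[130,0,-34],[0,0,0],1],[[130,0,-34],[0,0,0],1]]}}

```text
time_s: 1.7
tcp_pos: [0.4598, 0.1182, 0.2449]
eef_rot: [-1.494, 0.576, -0.574]
force: [0.1, -0.1, -1.0]
opening: -0.002
```

```bash
python3 - <<'E'
from h import *
from workcell import readout,capture,camera_info
import cv2
s=readout.get_state();rep(s,[.113,0,.158])
p,d=capture("wrist");cv2.imwrite("pics/w1.png",p[:,:,::-1])
R=Ro.from_rotvec(s["eef_rot"]).as_matrix();T=np.eye(4);T[:3,:3]=R;T[:3,3]=s["tcp_pos"]
W=cloud("wrist",d,T@camera_info("wrist")["T_tool_cam"])
L=(W-O)@RP
m=(L[...,2]>.155)&(L[...,2]<.168)&(abs(L[...,1])<.05)&(L[...,0]>.06)&(L[...,0]<.105);P=L[m]
print("fin",len(P),np.median(P,0),cv2.minAreaRect((P[:,:2]*1000).astype(np.float32)))
p,d=capture("scene");cv2.imwrite("pics/s1.png",p[:,:,::-1])
E
```

```text
t 1.7 pol mm [126.2  -1.6 244.9] F pol [-0.13 -0.04 -1.01] tool axes in pol
 [[-1.0e+00  8.0e-04 -1.8e-03]
 [ 1.8e-03  6.0e-04 -1.0e+00]
 [-8.0e-04 -1.0e+00 -6.0e-04]] open -0.0019062644239905924
delta tool mm [13.2 86.9 -1.6]
fin 312 [0.08325246 0.02252865 0.16066169] ((81.2037582397461, -0.6865253448486328), (59.680206298828125, 12.338105201721191), 89.49857330322266)
```

View pics/w1.png

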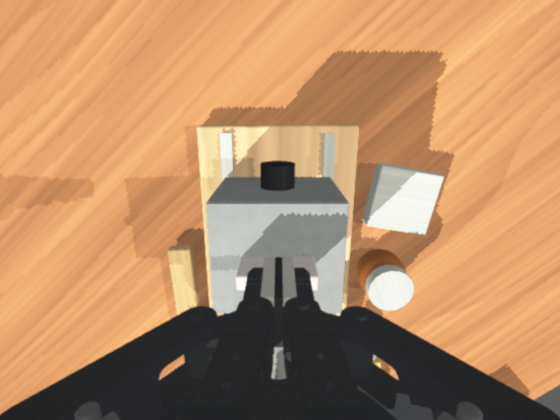

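View pics/s1.png

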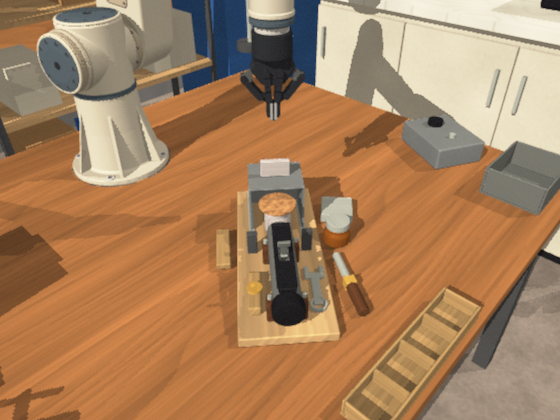

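Request:
{"name": "drive_tool", "arguments": {"deltas": [[[3,30,-1],[0,0,0],1],[[8,60,-1],[0,0,0],1],[[10,80,-1],[0,0,0],1],[[12,87,-1],[0,0,0],1],[[20,87,-1],[0,0,0],1],[[28,87,-1],[0,0,0],1],[[36,87,-1],[0,0,0],1],[[44,87,-1],[0,0,0],1],[[52,87,-1],[0,0,0],1],[[60,87,-1],[0,0,0],1]]}}

```text
time_s: 2.8
tcp_pos: [0.5048, 0.077, 0.1588]
eef_rot: [-1.493, 0.573, -0.574]
force: [-1.2, 1.7, 1.7]
opening: -0.001
```

```bash
python3 - <<'E'
from h import *
from workcell import readout
rep(readout.get_state(),[.042,0,.158])
E
```

```text
t 2.8 pol mm [ 65.2  -1.2 158.8] F pol [ 2.04 -0.52  1.72] tool axes in pol
 [[-1.e+00 -5.e-04 -4.e-04]
 [ 4.e-04 -7.e-04 -1.e+00]
 [ 5.e-04 -1.e+00  7.e-04]] open -0.000712966844200593
delta tool mm [23.2  0.8 -1.2]
```

Request:
{"name": "drive_tool", "arguments": {"deltas": [[[5,0,0],[0,0,0],1],[[10,0,0],[0,0,0],1],[[14,0,0],[0,0,0],1],[[16,0,0],[0,0,0],1],[[17,0,0],[0,0,0],1],[[17,0,0],[0,0,0],1]]}}

```text
time_s: 3.4
tcp_pos: [0.5166, 0.066, 0.1582]
eef_rot: [-1.494, 0.573, -0.574]
force: [0.7, 0.1, -0.7]
opening: 0.002
```

Request:
{"name": "drive_tool", "arguments": {"deltas": [[[1,0,0],[0,0,0],1],[[2,0,0],[0,0,0],1],[[2,0,0],[0,0,0],1]]}}

```text
time_s: 3.7
tcp_pos: [0.5179, 0.0648, 0.1582]
eef_rot: [-1.494, 0.574, -0.573]
force: [-2.4, 0.5, 0.1]
opening: 0.001
```

```bash
python3 - <<'E'
from h import *
from workcell import readout
rep(readout.get_state(),[.042,0,.158])
E
```

```text
t 3.7 pol mm [ 47.2  -0.9 158.2] F pol [2.13 1.2  0.1 ] tool axes in pol
 [[-1.e+00  2.e-04 -0.e+00]
 [ 0.e+00  2.e-04 -1.e+00]
 [-2.e-04 -1.e+00 -2.e-04]] open 0.0008160336441614335
delta tool mm [ 5.2  0.2 -0.9]
```

Request:
{"name": "drive_tool", "arguments": {"deltas": [[[1,0,0],[0,0,0],1],[[2,0,0],[0,0,0],1],[[3,0,0],[0,0,0],1],[[3,0,0],[0,0,0],1]]}}

```text
time_s: 4.1
tcp_pos: [0.5204, 0.0627, 0.1582]
eef_rot: [-1.494, 0.574, -0.574]
force: [-2.3, 0.3, -0.7]
opening: 0.001
```

Request:
{"name": "drive_tool", "arguments": {"deltas": [[[1,0,0],[0,0,0],1],[[2,0,0],[0,0,0],1],[[2,0,0],[0,0,0],1]]}}

```text
time_s: 4.4
tcp_pos: [0.5218, 0.0613, 0.1582]
eef_rot: [-1.494, 0.574, -0.574]
force: [-0.9, 0.1, -0.3]
opening: 0.004
```

Request:
{"name": "drive_tool", "arguments": {"deltas": [[[1,0,0],[0,0,0],1],[[2,0,0],[0,0,0],1],[[2,0,0],[0,0,0],1]]}}

```text
time_s: 4.7
tcp_pos: [0.522, 0.0612, 0.1582]
eef_rot: [-1.493, 0.577, -0.571]
force: [-7.8, 7.1, 4.4]
opening: 0.001
```

```bash
python3 - <<'E'
from h import *
from workcell import readout
rep(readout.get_state(),[.042,0,.158])
E
```

```text
t 4.7 pol mm [ 41.8  -0.9 158.2] F pol [10.5  -0.04  4.41] tool axes in pol
 [[-1.0e+00  3.3e-03 -9.0e-04]
 [ 9.0e-04  5.0e-04 -1.0e+00]
 [-3.3e-03 -1.0e+00 -5.0e-04]] open 0.0009732160553130988
delta tool mm [-0.2  0.2 -0.9]
```

Request:
{"name": "drive_tool", "arguments": {"deltas": [[[1,0,0],[0,0,0],1],[[1,0,0],[0,0,0],1],[[-4,0,0],[0,0,0],1],[[-6,0,0],[0,0,0],1],[[-6,-30,0],[0,0,0],1],[[-6,-60,0],[0,0,0],1],[[30,-80,0],[0,0,0],1],[[75,-80,0],[0,0,0],1],[[120,-80,0],[0,0,0],1],[[165,-80,-1],[0,0,0],1]]}}

```text
time_s: 5.7
tcp_pos: [0.647, -0.0526, 0.2389]
eef_rot: [-1.494, 0.572, -0.575]
force: [1.4, 0.7, 0.0]
opening: 0.002
```

Request:
{"name": "drive_tool", "arguments": {"deltas": [[[30,0,0],[0,0,0],1],[[45,0,0],[0,0,0],1],[[47,0,0],[0,0,0],1],[[47,0,0],[0,0,0],1]]}}

```text
time_s: 6.1
tcp_pos: [0.6795, -0.082, 0.2379]
eef_rot: [-1.494, 0.574, -0.573]
force: [-0.7, 0.6, 0.8]
opening: 0.002
```

```bash
python3 - <<'E'
from h import *
from workcell import readout,capture,camera_info
import cv2
s=readout.get_state();rep(s,[-.172,0,.123])
p,d=capture("wrist");cv2.imwrite("pics/w2.png",p[:,:,::-1])
R=Ro.from_rotvec(s["eef_rot"]).as_matrix();T=np.eye(4);T[:3,:3]=R;T[:3,3]=s["tcp_pos"]
W=cloud("wrist",d,T@camera_info("wrist")["T_tool_cam"])
L=(W-O)@RP
m=(L[...,2]>.155)&(L[...,2]<.168)&(abs(L[...,1])<.035)&(L[...,0]>.0)&(L[...,0]<.105);P=L[m]
print("fin w",len(P),P.mean(0) if len(P) else 0)
m=(L[...,2]>.12)&(L[...,2]<.145)&(abs(L[...,1])<.02)&(L[...,0]>-.17)&(L[...,0]<-.08);P=L[m]
if len(P):print("lever w",len(P),P.mean(0),P.min(0),P.max(0))
for n in["top","scene"]:
    p,d=capture(n);cv2.imwrite(f"pics/{n}2.png",p[:,:,::-1])
    L=(cloud(n,d)-O)@RP
    m=(L[...,2]>.154)&(L[...,2]<.17)&(abs(L[...,1])<.035)&(L[...,0]>.0)&(L[...,0]<.105);P=L[m]
    print(n,"fin",len(P),P.mean(0) if len(P) else 0, cv2.minAreaRect((P[:,:2]*1000).astype(np.float32)) if len(P) else 0)
E
```

```text
t 6.1 pol mm [-1.711e+02  1.000e-01  2.379e+02] F pol [0.94 0.02 0.83] tool axes in pol
 [[-1.e+00  9.e-04 -3.e-04]
 [ 3.e-04  3.e-04 -1.e+00]
 [-8.e-04 -1.e+00 -3.e-04]] open 0.0016373447001264462
delta tool mm [1.000e+00 1.149e+02 1.000e-01]
fin w 0 0
lever w 427 [-0.14201536 -0.00039331  0.13371347] [-0.14660641 -0.01126601  0.12010047] [-0.13765484  0.0104467   0.13863937]
top fin 236 [0.02550869 0.00025663 0.1619502 ] ((25.1232967376709, 0.009815216064453125), (59.31300735473633, 12.209211349487305), 89.9000473022461)
scene fin 33 [ 0.02155439 -0.00488845  0.16000896] ((23.649124145507812, -2.463644027709961), (30.934282302856445, 12.653045654296875), 85.70924377441406)
```

View pics/w2.png

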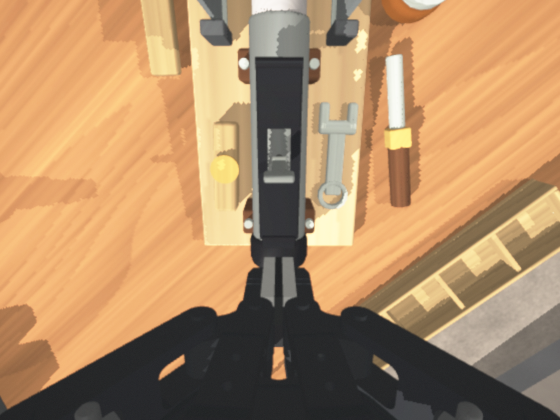

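View pics/scene2.png

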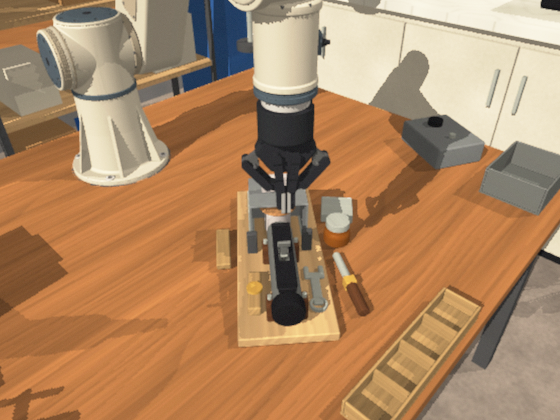

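```bash
python3 - <<'E'
from h import *
from workcell import readout,capture,camera_info
import cv2
s=readout.get_state()
p,d=capture("wrist")
R=Ro.from_rotvec(s["eef_rot"]).as_matrix();T=np.eye(4);T[:3,:3]=R;T[:3,3]=s["tcp_pos"]
L=(cloud("wrist",d,T@camera_info("wrist")["T_tool_cam"])-O)@RP
for x in np.arange(-.17,-.09,.005):
    m=(abs(L[...,0]-x)<.0025)&(abs(L[...,1])<.017)&(L[...,2]<.16)
    P=L[m]; r=[]
    for y in np.arange(-.014,.015,.004):
        q=P[abs(P[:,1]-y)<.002]; r.append(int(np.median(q[:,2])*1000) if len(q) else 0)
    print(round(x,3),r)
m=(L[...,2]>.19)&(abs(L[...,1])<.03);P=L[m]
for z in np.arange(.215,.30,.01):
    q=P[abs(P[:,2]-z)<.005]
    if len(q):print("finger z",round(z,3),q.min(0).round(4),q.max(0).round(4))
cv2.imwrite("pics/w3.png",cv2.resize(p[100:320,200:360],None,fx=3.5,fy=2.7)[:,:,::-1])
E
```

```text
-0.17 [100, 100, 100, 99, 99, 100, 99, 99]
-0.165 [100, 101, 100, 100, 100, 100, 100, 100]
-0.16 [101, 101, 101, 101, 100, 101, 101, 101]
-0.155 [101, 101, 101, 101, 101, 101, 101, 101]
-0.15 [102, 0, 0, 0, 0, 0, 0, 102]
-0.145 [103, 136, 136, 137, 136, 136, 135, 103]
-0.14 [103, 104, 131, 129, 129, 130, 103, 103]
-0.135 [104, 103, 88, 105, 104, 88, 103, 103]
-0.13 [104, 104, 87, 89, 88, 88, 104, 104]
-0.125 [105, 104, 88, 88, 88, 87, 104, 105]
-0.12 [105, 102, 88, 88, 88, 87, 105, 105]
-0.115 [105, 104, 88, 88, 88, 87, 105, 106]
-0.11 [106, 106, 106, 106, 106, 106, 106, 106]
-0.105 [107, 107, 107, 107, 107, 107, 107, 107]
-0.1 [107, 107, 107, 107, 107, 107, 108, 107]
-0.095 [108, 108, 108, 108, 108, 108, 108, 108]
-0.09 [109, 109, 108, 108, 109, 109, 109, 109]
finger z 0.225 [-0.1652 -0.0106  0.2272] [-0.1601  0.0109  0.23  ]
finger z 0.235 [-0.1659 -0.0139  0.23  ] [-0.1598  0.0132  0.24  ]
finger z 0.245 [-0.1659 -0.014   0.24  ] [-0.1599  0.0133  0.25  ]
finger z 0.255 [-0.1816 -0.014   0.25  ] [-0.1594  0.0133  0.26  ]
finger z 0.265 [-0.1835 -0.0297  0.26  ] [-0.1574  0.0299  0.27  ]
finger z 0.275 [-0.1839 -0.03    0.27  ] [-0.157  0.03   0.28 ]
finger z 0.285 [-0.1812 -0.03    0.28  ] [-0.1543  0.03    0.29  ]
finger z 0.295 [-0.1787 -0.0298  0.29  ] [-0.1533  0.0299  0.3   ]
```

View pics/w3.png

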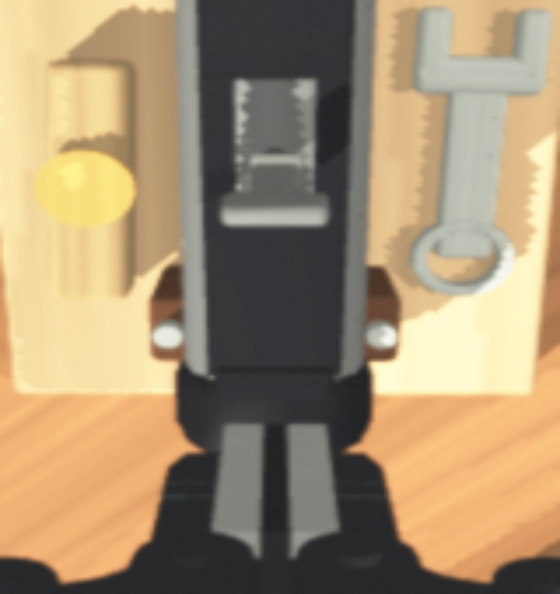

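Request:
{"name": "drive_tool", "arguments": {"deltas": [[[1,40,0],[0,0,0],1],[[1,80,0],[0,0,0],1],[[1,105,0],[0,0,0],1],[[1,115,0],[0,0,0],1],[[1,115,0],[0,0,0],1],[[1,115,0],[0,0,0],1]]}}

```text
time_s: 6.9
tcp_pos: [0.6817, -0.083, 0.1248]
eef_rot: [-1.493, 0.572, -0.575]
force: [0.6, -0.6, 0.1]
opening: -0.001
```

```bash
python3 - <<'E'
from h import *
from workcell import readout
rep(readout.get_state(),[-.136,0,.123])
E
```

```text
t 6.9 pol mm [-173.4   -0.7  124.8] F pol [-0.85  0.04  0.12] tool axes in pol
 [[-1.0e+00 -1.6e-03  2.0e-04]
 [-2.0e-04 -1.1e-03 -1.0e+00]
 [ 1.6e-03 -1.0e+00  1.1e-03]] open -0.0011712258845729545
delta tool mm [-37.4   1.8  -0.6]
```

Fingertips are behind the lever at about z 111 mm. Now I move forward to tip the lever.

Request:
{"name": "drive_tool", "arguments": {"deltas": [[[-8,1,0],[0,0,0],1],[[-14,1,0],[0,0,0],1],[[-20,1,0],[0,0,0],1],[[-25,1,0],[0,0,0],1],[[-30,1,0],[0,0,0],1],[[-34,1,0],[0,0,0],1],[[-37,1,0],[0,0,0],1],[[-37,1,0],[0,0,0],1],[[-37,1,0],[0,0,0],1]]}}

```text
time_s: 7.8
tcp_pos: [0.6536, -0.0583, 0.1224]
eef_rot: [-1.493, 0.573, -0.574]
force: [3.4, -1.9, 1.6]
opening: -0.002
```

```bash
python3 - <<'E'
from h import *
from workcell import readout,capture,camera_info
import cv2
s=readout.get_state();rep(s,[-.136,0,.112])
p,d=capture("wrist")
R=Ro.from_rotvec(s["eef_rot"]).as_matrix();T=np.eye(4);T[:3,:3]=R;T[:3,3]=s["tcp_pos"]
L=(cloud("wrist",d,T@camera_info("wrist")["T_tool_cam"])-O)@RP
for x in np.arange(-.14,-.08,.005):
    m=(abs(L[...,0]-x)<.0025)&(abs(L[...,1])<.017)&(L[...,2]<.14)
    P=L[m]; print(round(x,3),[int(np.median(q[:,2])*1000) if len(q:=P[abs(P[:,1]-y)<.002]) else 0 for y in np.arange(-.014,.015,.004)])
cv2.imwrite("pics/w4.png",p[:,:,::-1])
E
```

```text
t 7.8 pol mm [-1.360e+02 -1.000e-01  1.224e+02] F pol [-3.82 -0.88  1.58] tool axes in pol
 [[-1.e+00 -2.e-04 -2.e-04]
 [ 2.e-04 -3.e-04 -1.e+00]
 [ 2.e-04 -1.e+00  3.e-04]] open -0.0016705785540930334
delta tool mm [ 0.  10.4 -0.1]
-0.14 [102, 87, 0, 0, 0, 86, 87, 102]
-0.135 [102, 101, 87, 0, 0, 87, 102, 102]
-0.13 [122, 124, 123, 108, 0, 124, 124, 120]
-0.125 [103, 103, 126, 125, 125, 126, 103, 103]
-0.12 [103, 103, 114, 113, 113, 113, 103, 103]
-0.115 [104, 118, 118, 118, 118, 118, 118, 104]
-0.11 [104, 119, 120, 120, 120, 120, 119, 104]
-0.105 [105, 105, 105, 105, 106, 106, 105, 105]
-0.1 [105, 105, 105, 105, 105, 105, 105, 105]
-0.095 [106, 106, 106, 106, 106, 106, 106, 106]
-0.09 [106, 106, 106, 106, 106, 106, 106, 106]
-0.085 [107, 107, 107, 107, 107, 107, 107, 107]
-0.08 [107, 107, 107, 107, 107, 107, 107, 107]
```

View pics/w4.png

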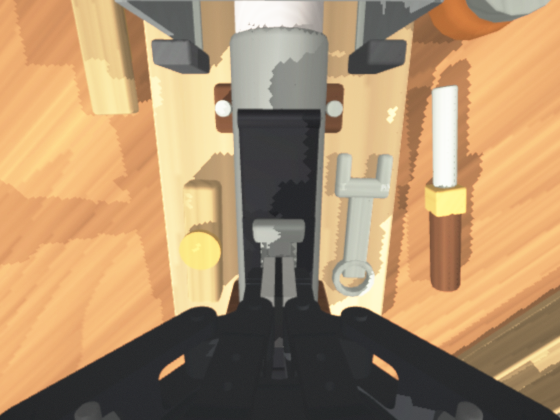

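Request:
{"name": "drive_tool", "arguments": {"deltas": [[[0,2,0],[0,0,0],1],[[0,4,0],[0,0,0],1],[[0,6,0],[0,0,0],1],[[0,8,0],[0,0,0],1],[[0,9,0],[0,0,0],1],[[0,9,0],[0,0,0],1]]}}

```text
time_s: 8.45
tcp_pos: [0.6526, -0.0578, 0.113]
eef_rot: [-1.493, 0.575, -0.572]
force: [-0.8, 1.8, 7.6]
opening: 0.0
```

Request:
{"name": "drive_tool", "arguments": {"deltas": [[[0,1,0],[0,0,0],1],[[0,2,0],[0,0,0],1],[[0,2,0],[0,0,0],1]]}}

```text
time_s: 8.75
tcp_pos: [0.6527, -0.0577, 0.112]
eef_rot: [-1.493, 0.575, -0.572]
force: [-3.6, 2.7, 13.6]
opening: 0.001
```

```bash
python3 - <<'E'
from h import *
from workcell import readout
rep(readout.get_state(),[-.136,0,.11])
E
```

```text
t 8.75 pol mm [-134.9    0.   112. ] F pol [ 4.48  0.46 13.62] tool axes in pol
 [[-1.0e+00  1.9e-03 -3.0e-04]
 [ 3.0e-04  4.0e-04 -1.0e+00]
 [-1.9e-03 -1.0e+00 -4.0e-04]] open 0.0008502133428120815
delta tool mm [1.1 2.  0. ]
```

Request:
{"name": "drive_tool", "arguments": {"deltas": [[[0,1,0],[0,0,0],1],[[0,2,0],[0,0,0],1],[[0,2,0],[0,0,0],1]]}}

```text
time_s: 9.05
tcp_pos: [0.6527, -0.0577, 0.1113]
eef_rot: [-1.493, 0.575, -0.572]
force: [-9.2, 2.2, 24.5]
opening: -0.002
```

```bash
python3 - <<'E'
from h import *
from workcell import readout,capture,camera_info
import cv2
s=readout.get_state();rep(s)
p,d=capture("wrist")
R=Ro.from_rotvec(s["eef_rot"]).as_matrix();T=np.eye(4);T[:3,:3]=R;T[:3,3]=s["tcp_pos"]
L=(cloud("wrist",d,T@camera_info("wrist")["T_tool_cam"])-O)@RP
for x in np.arange(-.13,-.045,.005):
    m=(abs(L[...,0]-x)<.0025)&(abs(L[...,1])<.017)&(L[...,2]<.14)
    P=L[m]; print(round(x,3),[int(np.median(q[:,2])*1000) if len(q:=P[abs(P[:,1]-y)<.002]) else 0 for y in np.arange(-.014,.015,.004)])
p,d=capture("scene");cv2.imwrite("pics/s4.png",cv2.resize(p[150:350,200:380],None,fx=3.5,fy=3)[:,:,::-1])
E
```

```text
t 9.05 pol mm [-1.349e+02 -1.000e-01  1.113e+02] F pol [ 8.27  4.53 24.46] tool axes in pol
 [[-1.0e+00  1.8e-03 -3.0e-04]
 [ 3.0e-04  1.0e-04 -1.0e+00]
 [-1.8e-03 -1.0e+00 -1.0e-04]] open -0.0024628427380754517
-0.13 [111, 112, 110, 134, 134, 110, 112, 110]
-0.125 [95, 95, 119, 120, 120, 120, 95, 95]
-0.12 [95, 95, 89, 99, 99, 88, 95, 95]
-0.115 [95, 95, 100, 100, 100, 100, 95, 95]
-0.11 [95, 101, 102, 102, 102, 102, 101, 95]
-0.105 [95, 103, 103, 103, 103, 103, 102, 95]
-0.1 [95, 95, 98, 100, 99, 98, 95, 95]
-0.095 [95, 95, 95, 95, 95, 95, 95, 95]
-0.09 [95, 95, 95, 95, 95, 95, 95, 95]
-0.085 [95, 95, 95, 95, 95, 95, 95, 95]
-0.08 [95, 95, 95, 95, 95, 95, 95, 95]
-0.075 [95, 95, 95, 95, 95, 95, 95, 95]
-0.07 [95, 95, 95, 95, 95, 95, 95, 95]
-0.065 [96, 96, 96, 96, 96, 96, 96, 96]
-0.06 [94, 88, 89, 90, 89, 88, 88, 94]
-0.055 [84, 87, 88, 88, 88, 88, 86, 84]
-0.05 [84, 87, 88, 88, 88, 88, 86, 84]
```

View pics/s4.png

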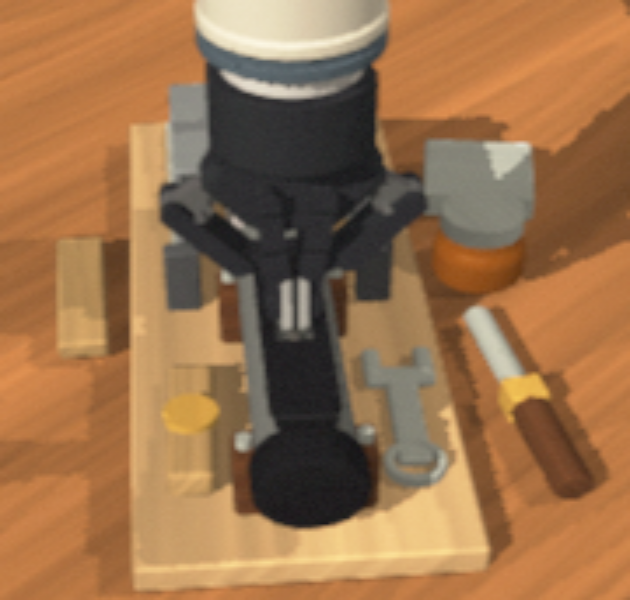

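Request:
{"name": "drive_tool", "arguments": {"deltas": [[[0,0,0],[0,0,0],1],[[0,0,0],[0,0,0],1],[[0,0,0],[0,0,0],1],[[0,0,0],[0,0,0],1],[[0,0,0],[0,0,0],1],[[0,0,0],[0,0,0],1],[[0,0,0],[0,0,0],1],[[0,0,0],[0,0,0],1],[[0,0,0],[0,0,0],1],[[0,0,0],[0,0,0],1]]}}

```text
time_s: 10.15
tcp_pos: [0.6527, -0.0577, 0.1113]
eef_rot: [-1.493, 0.575, -0.572]
force: [-8.0, 3.1, 24.8]
opening: -0.002
```

Request:
{"name": "drive_tool", "arguments": {"deltas": [[[0,0,0],[0,0,0],1],[[0,0,0],[0,0,0],1],[[0,0,0],[0,0,0],1],[[0,0,0],[0,0,0],1],[[0,0,0],[0,0,0],1],[[0,0,0],[0,0,0],1],[[0,0,0],[0,0,0],1],[[0,0,0],[0,0,0],1],[[0,0,0],[0,0,0],1],[[0,0,0],[0,0,0],1]]}}

```text
time_s: 11.15
tcp_pos: [0.6527, -0.0577, 0.1113]
eef_rot: [-1.493, 0.575, -0.572]
force: [-7.7, 3.1, 24.1]
opening: 0.003
```

Request:
{"name": "drive_tool", "arguments": {"deltas": [[[0,-4,0],[0,0,0],1],[[0,-9,0],[0,0,0],1],[[0,-14,0],[0,0,0],1],[[0,-17,0],[0,0,0],1],[[10,-17,0],[0,0,0],1],[[25,-17,0],[0,0,0],1],[[37,-17,0],[0,0,0],1],[[38,-50,0],[0,0,0],1],[[38,-90,0],[0,0,0],1],[[38,-130,0],[0,0,0],1]]}}

```text
time_s: 12.15
tcp_pos: [0.6816, -0.0846, 0.2393]
eef_rot: [-1.494, 0.576, -0.572]
force: [-0.5, -0.1, -0.6]
opening: -0.003
```

```bash
python3 - <<'E'
from h import *
from workcell import readout,capture,camera_info
import cv2
s=readout.get_state();rep(s)
p,d=capture("wrist");cv2.imwrite("pics/w5.png",p[:,:,::-1])
R=Ro.from_rotvec(s["eef_rot"]).as_matrix();T=np.eye(4);T[:3,:3]=R;T[:3,3]=s["tcp_pos"]
L=(cloud("wrist",d,T@camera_info("wrist")["T_tool_cam"])-O)@RP
m=(L[...,2]>.118)&(L[...,2]<.145)&(abs(L[...,1])<.02)&(L[...,0]>-.17)&(L[...,0]<-.08);P=L[m]
if len(P):print("lever w",len(P),P.mean(0),P.min(0),P.max(0))
for x in np.arange(-.16,-.045,.01):
    m=(abs(L[...,0]-x)<.0025)&(abs(L[...,1])<.017)&(L[...,2]<.14)
    P=L[m]; print(round(x,3),[int(np.median(q[:,2])*1000) if len(q:=P[abs(P[:,1]-y)<.002]) else 0 for y in np.arange(-.014,.015,.004)])
p,d=capture("top");cv2.imwrite("pics/top5.png",p[:,:,::-1])
L=(cloud("top",d)-O)@RP
m=(L[...,2]>.154)&(L[...,2]<.17)&(abs(L[...,1])<.035)&(L[...,0]>.0)&(L[...,0]<.105);P=L[m]
print("fin",len(P),cv2.minAreaRect((P[:,:2]*1000).astype(np.float32)) if len(P) else 0)
p,d=capture("scene");cv2.imwrite("pics/s5.png",p[:,:,::-1])
E
```

```text
t 12.15 pol mm [-174.3    0.6  239.3] F pol [ 0.3   0.42 -0.63] tool axes in pol
 [[-1.0e+00  2.2e-03 -8.0e-04]
 [ 8.0e-04  1.4e-03 -1.0e+00]
 [-2.2e-03 -1.0e+00 -1.4e-03]] open -0.0032080422861174305
lever w 423 [-0.14189873 -0.00037856  0.13317496] [-0.1465259 -0.0112784  0.1180211] [-0.1374112   0.01028393  0.13888466]
-0.16 [101, 101, 101, 101, 101, 101, 101, 101]
-0.15 [102, 0, 0, 0, 0, 0, 0, 102]
-0.14 [103, 103, 130, 129, 129, 130, 104, 103]
-0.13 [104, 103, 88, 89, 88, 88, 104, 104]
-0.12 [105, 104, 88, 89, 88, 88, 105, 105]
-0.11 [106, 106, 106, 106, 107, 105, 106, 106]
-0.1 [108, 108, 108, 108, 108, 107, 107, 108]
-0.09 [109, 109, 109, 109, 109, 109, 109, 109]
-0.08 [110, 109, 110, 110, 109, 110, 110, 110]
-0.07 [111, 111, 111, 111, 111, 111, 111, 111]
-0.06 [112, 111, 111, 110, 110, 110, 111, 111]
-0.05 [84, 86, 88, 88, 88, 87, 86, 84]
fin 238 ((25.138402938842773, 0.14188003540039062), (59.236473083496094, 12.231481552124023), 89.80462646484375)
```

View pics/w5.png

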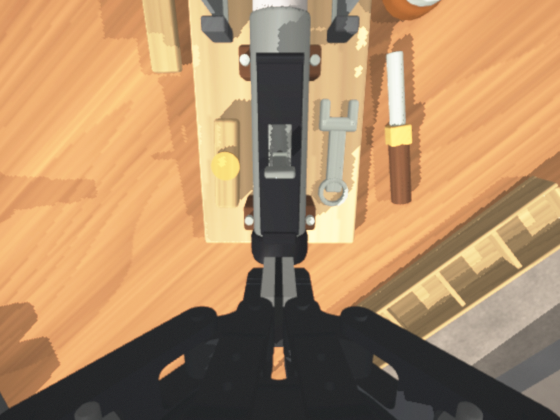

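View pics/s5.png

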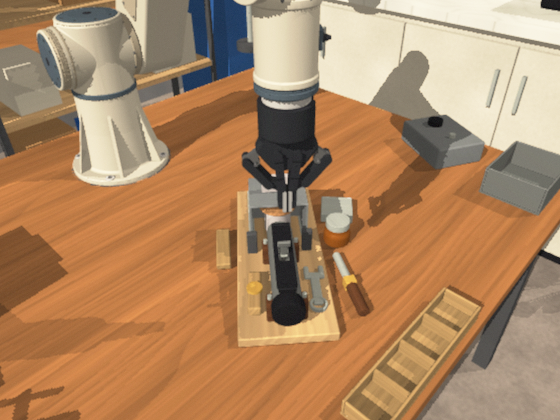

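Request:
{"name": "drive_tool", "arguments": {"deltas": [[[0,0,0],[0,0,0],1],[[0,0,0],[0,0,0],1],[[0,0,0],[0,0,0],1]]}}

```text
time_s: 12.6
tcp_pos: [0.681, -0.0838, 0.2375]
eef_rot: [-1.494, 0.576, -0.571]
force: [0.4, -0.0, 0.5]
opening: 0.002
```

```bash
python3 -c "
from workcell import order
print(order.sign_off())"
```

```text
the job is handed in; nothing more can be done
None
```

The job was handed in at 12.6 s, and every check I made agreed that the spin test was done as asked.

1. **Hood:** I pushed the fin back with shut fingers until it met the stops, where the force rose to 10 N. The top camera then put the fin at x 25.1 mm, against 25 mm for fully home.
2. **Lever and paddle:** I tipped the lever forward to an estimated 1.2 rad and pressed the paddle down with the lever held. The paddle lay flat at 24 N and stayed there for a little over 2 s.
3. **Release:** In the last pictures the paddle is out again (nose at about 111 mm), the lever is back upright with its tip where it started, and the hood is still home. The fingers are clear, with about 0 N at the wrist.

By eye, the bystanders look unmoved. I did not measure their positions.

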